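Hook the bamboo end-clamp shut

ROBOT

A 6-joint arm with a two-finger parallel gripper is mounted at the origin on the work surface. World frame = base frame: x ahead of the robot, y to its left, z up, the work surface at z = 0. Lengths are in m, angles in rad, forces in N, time in s.
With the tool pointing down it reaches from about 0.25 to 0.85 m from the base axis. Payload 12.5 kg.
Tool frame: the origin (TCP) lies midway between the tips of the shut fingers; the grasp point (between the pads) lies 19 mm behind it; z points along the fingers, x is the direction in which the jaws open and shut, and the axes are right-handed (so a half turn about z gives the same grasp; the last joint's range is limited). The gripper opens to 93 mm and grips with 3 to 60 N. Pads are 15 mm wide; open, the fingers measure 128 mm over their backs; the gripper's body (75 mm by 188 mm) begins 65 mm behind the grasp point.
Start: joints at [-1.415, 0.351, 1.652, -0, 1.139, -0.085], TCP at [0.131, -0.534, 0.219] pointing down, gripper open.
Joint ranges: [-2.75, 2.75], [-0.79, 2.1], [0.01, 2.65], [-1.57, 4.71], [0.07, 3.14], [-2.87, 2.87]. Speed limits (rad/s): [2.22, 2.22, 2.79, 3.14, 3.14, 3.14].

INTERFACE

Orientations are given as a unit quaternion [x, y, z, w].
In Python, from plant import get_obs, snapshot, finish_job gives the robot as it stands. The module is installed in compiled form; this text tells all that it offers.
- The arm moves only by the shell command python3 -m crank 'ROWS' [OPENING]. ROWS is JSON, one flat list of numbers, 6 for each row, row after row: the shift along the tool's x, y, z in cm, then the turn, a rotation vector about the tool's x, y, z in rad. In form: [tx, ty, tz, ax, ay, az, tx, ty, tz, ax, ay, az, ...]. A call has 1 to 20 rows; each row is the pose to reach, as a shift and turn from the pose commanded when the call began, along the tool's axes at that moment; what a row does not reach only later rows make up. A row lasts 1/8 s, in which the tool goes at most 62.5 mm and 10.7 degrees, less where a joint would pass 70% of its speed; a pose out of reach is approached as far as the arm can. A call with a gripper value outside its range is refused whole. OPENING is the opening, from -1 (shut) to 1 (fully open), set as the call begins (- or left out, the last holds). The fingers move at their own pace and stop on an object; the grip force is fixed at half the most. Time passes only in rows, so rows that repeat a pose let the fingers close. It gives the time, the measured TCP pose, the force and the opening at its end, in the units of the state.
- get_obs(): the state, without advancing time (a new reading comes with each control period).
- snapshot(name): name is "scene" or "top" or "wrist"; returns a dict with "color" (480x640x3 uint8, blue, green, red), "range_z" (480x640 float32, m along the optical axis (not along the pixel's ray), 0 where there is no reading), "fx", "fy", "cx", "cy" (pixels), "origin" and "rotation" of the camera in the world. Camera axes: x right, y up, looking along -z (the intrinsics and any distortion apply to the point x, -y, -z); pixel columns grow to the right and rows downward; lengths in m; the calibration is good to about 2 mm. A picture is of the moment at which its call begins.
- finish_job(): hands the job in, once; it reports no verdict.
The state is a dict: "clock": time; "joint_pos": joint angles; "joint_velocities": joint speeds; "tau": joint torques, N m; "position": TCP position; "tool_rot": TCP orientation; "wrist_force": force on the tool from outside, world axes, zero at the start; "moment": the same for the moment, N m; "opening": finger opening in m.
Only numpy, scipy, OpenCV 4.12 (cv2) and the standard library are available. Lean on these libraries where they do the work, as an engineer would, in place of code of your own. Each camera call takes 0.05 s, during which the arm holds its last target.

TASK

Close the end-clamp on the bamboo brush handles: press its sprung plunger down so that the hook drops and, holding it down, slide the carriage along until you feel the hook's stem come up against the post's crossbar; then let the spring draw the hook up round the bar and let go, leaving the clamp hooked. Neither force the hook against the bar nor ram the plunger onto its sleeve. Leave the spool, jar and wooden block where they are.

Things in the scene. Friction and masses are not known exactly. Their poses are not given: they have to be found in the camera images.
- jig: Fixed wooden board of the clamp, 170 x 350 x 18 mm, with two steel guide rods. Origin: centre of its underside, on the work surface; z up. The carriage slides along its +y towards an end stop (wooden fence, six bamboo handles, steel post with crossbar) that is set anew along the board each time and is not measured. All heights in these texts are above the work surface.
- carriage (a joint): Travel in m of the wooden carriage (100 x 60 mm, top at 56 mm, a 34 mm wide bracket on it up to 66 mm) along the board's +y axis: 0 at the start, range 0 to 0.13. A spring always pulls it back towards 0 with about 1.8 N at 0, growing by 0.3 N per 10 mm; it springs back unless held or hooked. The hook's stem meets the crossbar at a travel between 0.045 and 0.107.
- plunger (a joint): Downward travel in m of the plunger with its hook (one rigid piece that rides on the carriage): 0 when up. Spring back up: about 3 N at 0, growing by 6 N per 10 mm. The lip of the hook passes under the crossbar at 0.011 or more (about 10 N); at 0.019 (about 14 N) the cap lands hard on its sleeve. When the hook has caught the bar, the joint reads about 0.004.
- fin (a point): The plunger's grip: point on the plunger's upright axis, 122 mm high with the plunger up. Black upright fin 12 mm thick (along the board's y), 36 mm long (along x), from 100 to 140 mm high, on a round steel cap of 36 mm diameter whose top is 100 mm high. Take it from above with fingers closing along the board's y; the tips may rest on the cap. Nothing else near stands above 75 mm.
- hook_slot (a point): Middle of the mouth of the steel J-hook at the plunger's foot, axes as the board's; 9.5 mm to +y of the plunger's axis, 50 mm high with the plunger up. The mouth is 13 mm wide along y: the stem's face 6.5 mm to the -y side, the upturned lip's inner face 6.5 mm to the +y side (lip 4 mm thick). The foot's upper face is 4 mm below the point, the lip's top 3 mm above. Hook 8 mm wide.
- bar_zone (a point): Middle of the zone where the crossbar may stand, axes as the board's, 46 mm high, on the board's centre line. The bar's centre lies up to 28 mm to either y side of it: find it by feel or eye. Steel bar, 8 mm diameter, along x, 46 mm high, between two uprights 36 mm apart, 52 mm high. The lowered lip passes under it; then the stem stops on it, rigidly. Over 25 N on the bar is too rough.
- sleeve_top (a point): Brass sleeve of 22 mm diameter on the carriage, through which the plunger runs; the point is the centre of its top, on the plunger's axis, 75 mm high. It is the plunger's bottom stop: more than 15 N on it, over and above the spring, is too rough.
- spool_mid (a point): Bystander: centre of an empty wooden thread spool, 38 mm diameter, 40 mm tall, standing beside the board.
- gluejar_mid (a point): Bystander: centre of a small amber glue jar, 52 mm diameter, 65 mm tall, beside the board.
- block_mid (a point): Bystander: centre of a loose wooden block 50 x 90 x 30 mm beside the board.

How it is judged:
By the outcome, as a careful person would: the job done as asked, in the order asked, and still so for the second after the job is handed in, with the robot touching nothing.
It also fails if it takes over 48 s, if anything falls off the work surface, if the arm or the gripper's body presses on something with over 40 N, if the wrist force passes 120 N, or if a joint passes its speed limit or range.

## Working session

There is one attempt and no reset: what is moved stays moved. The work goes in short steps, Python scripts to look and compute and a shell command to move; the robot and the scene stay as the last step left them, time stands still between calls to the robot, and variables do not carry over. Pictures are saved under pics/ and viewed, and the job is handed in when it is done.

```bash
mkdir -p pics; cat > h.py <<'E'
import numpy as np,cv2
from plant import get_obs,snapshot
def snap(n,f):
    s=snapshot(n); cv2.imwrite('pics/'+f,s['color']); np.savez(''+f[:-4]+'.npz',**{k:np.array(v) for k,v in s.items()}); return s
def cloud(s):
    v,u=np.mgrid[0:480,0:640]; z=s['range_z']
    P=np.stack([(u-s['cx'])/s['fx']*z,-(v-s['cy'])/s['fy']*z,-z],-1)
    return P@np.array(s['rotation']).T+np.array(s['origin'])
E
python3 - <<'E'
from h import *
o=get_obs(); print({k:np.round(v,4) for k,v in o.items()})
for n in('top','scene'):
    s=snap(n,n+'1.png'); print(n,s.keys(),np.round(s['origin'],3))
E
```

```text
{'clock': np.float64(0.0), 'joint_pos': array([-1.4146,  0.3512,  1.6524, -0.    ,  1.1391, -0.0846]), 'joint_velocities': array([-0.0003,  0.0017, -0.0007, -0.    ,  0.0005,  0.0017]), 'tau': array([ 1.00000e-04, -4.97318e+01, -2.85259e+01,  6.98000e-02,
        2.56000e-02, -1.00000e-04]), 'position': array([ 0.1311, -0.5338,  0.2181]), 'tool_rot': array([ 7.869e-01, -6.171e-01, -4.000e-04, -4.000e-04]), 'wrist_force': array([-0.6811, -0.6323, -0.13  ]), 'moment': array([ 0.0753, -0.0529,  0.01  ]), 'opening': np.float64(0.0928)}
top dict_keys(['color', 'range_z', 'fx', 'fy', 'cx', 'cy', 'origin', 'rotation']) [0.522 0.068 0.738]
scene dict_keys(['color', 'range_z', 'fx', 'fy', 'cx', 'cy', 'origin', 'rotation']) [ 1.054 -0.036  0.57 ]
```

View pics/top1.png

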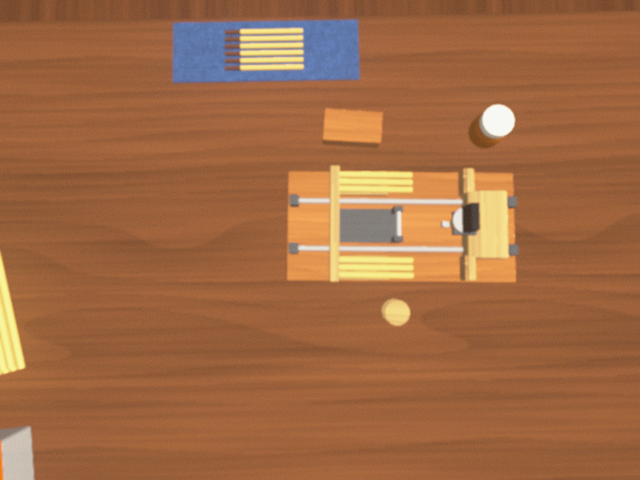

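View pics/scene1.png

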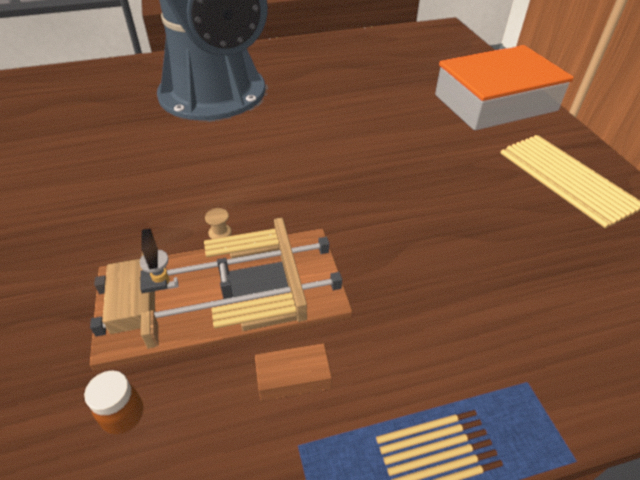

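The top view shows the board (cols 288–515, rows 172–282), the fin at about (472,217) and the crossbar at about (399,224). The carriage has to slide left in the image. The spool is at (396,312), the block at (353,126) and the jar at (497,122).

```bash
python3 - <<'E'
from h import *
s=dict(np.load('top1.npz')); P=cloud(s); c=s['color']
print(np.round(s['rotation'],3),s['fx'])
def st(m,l): 
    q=P[m]; print(l,len(q),np.round(np.median(q,0),4),np.round(q.min(0),4),np.round(q.max(0),4))
    return q
m=np.zeros((480,640),bool); m[150:300,270:530]=1
q=st(m&(P[...,2]>.13)&(P[...,2]<.16),'fin top')
print(np.round(cv2.minAreaRect((q[:,:2]*1000).astype(np.float32)),2) if 0 else cv2.minAreaRect((q[:,:2]*1000).astype(np.float32)))
q=st(m&(P[...,2]>.094)&(P[...,2]<.104),'cap')
q=st(m&(P[...,2]>.012)&(P[...,2]<.15),'board')
r=cv2.minAreaRect((q[:,:2]*1000).astype(np.float32)); print(r)
b=m&(P[...,2]>.012)&(P[...,2]<.024); q=st(b,'boardtop'); print(cv2.minAreaRect((q[:,:2]*1000).astype(np.float32)))
n=np.zeros_like(m); n[212:238,392:408]=1
q=st(n&(P[...,2]>.04),'bar')
for r in (216,220,224,228,232): print(r,[(u,*np.round(P[r,u],3)) for u in range(394,406,1)][::2])
E
python3 - <<'E'
import cv2
a=cv2.imread('pics/top1.png')[150:300,270:530]
cv2.imwrite('pics/top1z.png',cv2.resize(a,(780,450),interpolation=cv2.INTER_CUBIC))
E
```

```text
Traceback (most recent call last):
  File "h.py", line 8, in cloud
    return P@np.array(s['rotation']).T+np.array(s['origin'])
           ~^~~~~~~~~~~~~~~~~~~~~~~~~~
ValueError: matmul: Input operand 1 has a mismatch in its core dimension 0, with gufunc signature (n?,k),(k,m?)->(n?,m?) (size 4 is different from 3)
```

View pics/top1z.png

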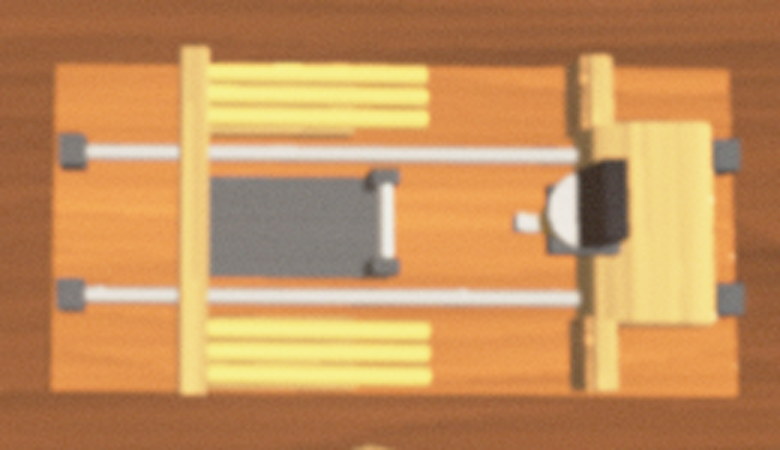

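The zoom shows the crossbar at x≈387, the hook lip at x≈525, and the fin leaning outward from perspective. The camera rotation is a quaternion, so my point-cloud code needs fixing.

```bash
sed -i "s/np.array(s\['rotation'\]).T/Rotation.from_quat(s['rotation']).as_matrix().T/; 1a from scipy.spatial.transform import Rotation" h.py; python3 - <<'E'
from h import *
s=dict(np.load('top1.npz')); P=cloud(s); c=s['color']
print(np.round(Rotation.from_quat(s['rotation']).as_matrix(),3),s['fx'])
def st(m,l): 
    q=P[m]; print(l,len(q),np.round(np.median(q,0),4),np.round(q.min(0),4),np.round(q.max(0),4))
    return q
R=lambda q: cv2.minAreaRect((q[:,:2]*1000).astype(np.float32))
m=np.zeros((480,640),bool); m[150:300,270:530]=1
q=st(m&(P[...,2]>.13)&(P[...,2]<.16),'fin top'); print(R(q))
q=st(m&(P[...,2]>.094)&(P[...,2]<.104),'cap'); print(R(q))
q=st(m&(P[...,2]>.014)&(P[...,2]<.022),'boardtop'); print(R(q))
n=np.zeros_like(m); n[216:236,392:408]=1
q=st(n&(P[...,2]>.04),'bar'); print(R(q))
for k,(v,u) in dict(lip=(224,445),spool=(312,396),block=(126,353),jar=(122,497)).items(): print(k,np.round(P[v,u],4))
s=dict(np.load('scene1.npz')); P=cloud(s)
m=np.zeros((480,640),bool); m[225:300,130:180]=1
q=st(m&(P[...,2]>.104)&(P[...,2]<.16),'fin scene'); print(R(q))
m[:]=0;m[255:300,215:235]=1
q=st(m&(P[...,2]>.04)&(P[...,2]<.06),'bar scene');print(R(q))
E
```

```text
[[-0.021  0.996 -0.087]
 [-1.    -0.02   0.007]
 [ 0.006  0.087  0.996]] 472.9693451723718
fin top 311 [ 0.5953 -0.1287  0.1396] [ 0.5775 -0.1365  0.1301] [ 0.613  -0.1235  0.1429]
((595.3637084960938, -129.7171173095703), (11.958351135253906, 35.630733489990234), 87.2828369140625)
cap 208 [ 0.5946 -0.1204  0.1   ] [ 0.5776 -0.1332  0.0947] [ 0.6123 -0.1124  0.1037]
((593.1853637695312, -121.11327362060547), (35.68764877319336, 16.680166244506836), 12.899662971496582)
boardtop 13149 [ 0.5947 -0.0664  0.0181] [ 0.5089 -0.2324  0.014 ] [0.6875 0.1214 0.022 ]
((597.651123046875, -55.62925720214844), (349.9549560546875, 170.08998107910156), 88.28759765625)
bar 102 [ 0.5948 -0.046   0.0494] [ 0.5222 -0.0497  0.0453] [0.6096 0.0676 0.7376]
((557.2671508789062, 2.4801864624023438), (25.14755630493164, 145.74835205078125), 38.104454040527344)
lip [ 0.5959 -0.1144  0.0523]
spool [ 0.4693 -0.0405  0.0392]
block [0.7525 0.0143 0.0292]
jar [ 0.7428 -0.1936  0.065 ]
fin scene 496 [ 0.6079 -0.129   0.1329] [ 0.5794 -0.1369  0.104 ] [ 0.6162 -0.1243  0.1412]
((597.8125, -130.43821716308594), (11.991803169250488, 36.69027328491211), 88.16596221923828)
bar scene 273 [ 0.6028 -0.0472  0.0494] [ 0.572  -0.055   0.0401] [ 0.6266 -0.0397  0.0533]
((599.3532104492188, -47.30803680419922), (14.053431510925293, 54.239803314208984), 88.41746520996094)
```

```bash
cat > d.py <<'E'
from h import *
import sys
def delta(t,yaw=-1.7):
    o=get_obs(); R=Rotation.from_quat(o['tool_rot']); b=np.radians(yaw)
    by=np.array([-np.sin(b),np.cos(b),0]); x=-by; z=np.array([0,0,-1.]); y=np.cross(z,x)
    T=np.stack([x,y,z],1)
    print('shift cm',np.round(R.inv().apply(np.array(t)-o['position'])*100,2),'rotvec',np.round((R.inv()*Rotation.from_matrix(T)).as_rotvec(),4))
if __name__=='__main__': delta([float(a) for a in sys.argv[1:4]])
E
python3 d.py 0.596 -0.129 0.175
```

```text
shift cm [-28.22 -54.8    4.35] rotvec [1.000e-04 1.100e-03 2.705e-01]
```

```bash
python3 -m crank '[-1,-2,0,0,0,0.01, -3,-6,0,0,0,0.03, -5.5,-11,0,0,0,0.06, -8,-16,0,0,0,0.09, -10.5,-21,0,0,0,0.12, -13,-26,0,0,0,0.15, -15.5,-31,0,0,0,0.18, -18,-36,0,0,0,0.2, -20.5,-40.5,0,0,0,0.22, -23,-45,1,0,0,0.24, -25.5,-49.5,2,0,0,0.26, -27.2,-53,3,0,0,0.27, -28,-54.5,4,0,0,0.2705, -28.22,-54.8,4.35,0,0,0.2705, -28.22,-54.8,4.35,0,0,0.2705, -28.22,-54.8,4.35,0,0,0.2705]'
python3 d.py 0.596 -0.129 0.103
python3 - <<'E'
from h import *
s=snap('wrist','w1.png'); P=cloud(s); m=(P[...,2]>.13)&(P[...,2]<.145)&(s['range_z']>0)
q=P[m]; print(len(q),cv2.minAreaRect((q[:,:2]*1000).astype(np.float32)))
E
```

```text
clock: 2.1
position: [0.5956, -0.1303, 0.1757]
tool_rot: [-0.696, 0.718, -0.0, 0.0]
wrist_force: [0.8, -0.4, 0.2]
opening: 0.0927
shift cm [-0.13 -0.03  7.27] rotvec [-0.0005 -0.0002 -0.0011]
1731 ((598.275634765625, -129.70741271972656), (11.944307327270508, 36.37029266357422), 88.44076538085938)
```

View pics/w1.png

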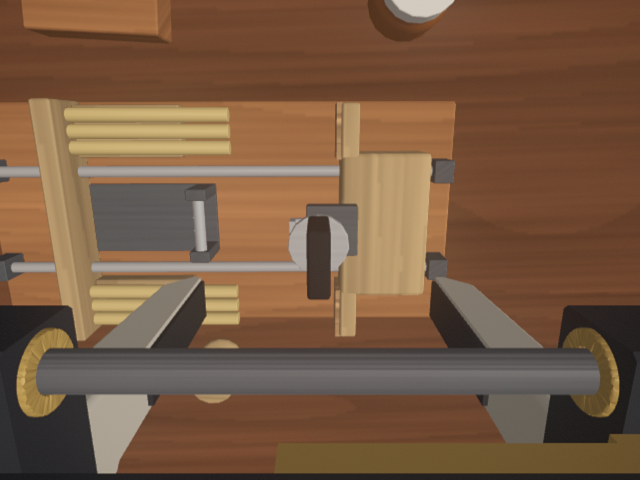

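The fin, at about (318,258), sits between the open fingers with clear space on both sides. I'll descend and check force before closing.

```bash
python3 -m crank '[0,0,1,0,0,0, -0.1,-0.1,3,0,0,0, -0.1,-0.1,5,0,0,0, -0.1,-0.1,6.5,0,0,0, -0.1,-0.1,7.2,0,0,0, -0.1,-0.1,7.2,0,0,0, -0.1,-0.1,7.2,0,0,0]'
python3 -m crank '[0,0,0,0,0,0, 0,0,0,0,0,0, 0,0,0,0,0,0, 0,0,0,0,0,0]' -0.4; python3 -m crank '[0,0,0,0,0,0, 0,0,0,0,0,0, 0,0,0,0,0,0, 0,0,0,0,0,0]' -1
```

```text
clock: 3.02
position: [0.5975, -0.1285, 0.1038]
tool_rot: [-0.697, 0.718, -0.0, 0.0]
wrist_force: [-0.2, -0.3, 0.4]
opening: 0.0929
clock: 3.52
position: [0.5971, -0.1284, 0.1032]
tool_rot: [-0.697, 0.718, -0.0, 0.0]
wrist_force: [0.4, 0.5, 0.0]
opening: 0.0579
clock: 4.03
position: [0.5971, -0.1284, 0.1031]
tool_rot: [-0.697, 0.718, 0.0, 0.0]
wrist_force: [0.0, -0.1, -0.3]
opening: 0.0175
```

```bash
python3 -m crank '[0,0,0,0,0,0, 0,0,0,0,0,0, 0,0,0,0,0,0, 0,0,0,0,0,0]' -1
python3 -m crank '[0,0,0.2,0,0,0, 0,0,0.5,0,0,0, 0,0,0.8,0,0,0, 0,0,0.8,0,0,0]'
```

```text
clock: 4.53
position: [0.5971, -0.1285, 0.1031]
tool_rot: [-0.697, 0.718, -0.0, -0.0]
wrist_force: [-0.0, -2.6, -1.1]
opening: 0.0116
clock: 5.03
position: [0.5972, -0.1284, 0.0953]
tool_rot: [-0.697, 0.717, -0.0, 0.0]
wrist_force: [-2.6, -1.9, 6.8]
opening: 0.0115
```

```bash
python3 -m crank '[0,0,0.2,0,0,0, 0,0,0.4,0,0,0, 0,0,0.65,0,0,0, 0,0,0.65,0,0,0, 0,0,0.65,0,0,0]'
python3 - <<'E'
from h import *
s=snap('wrist','w2.png'); s=snap('scene','s2.png')
cv2.imwrite('pics/s2z.png',cv2.resize(s['color'][190:350,90:350],(780,480),interpolation=cv2.INTER_CUBIC))
P=cloud(s);m=np.zeros((480,640),bool); m[225:300,130:180]=1
q=P[m&(P[...,2]>.1)&(P[...,2]<.16)]; print(len(q),np.round(q.max(0),4)if len(q) else 0)
E
```

```text
clock: 5.65
position: [0.5973, -0.1285, 0.0893]
tool_rot: [-0.697, 0.717, -0.0, 0.0]
wrist_force: [-4.1, -1.1, 10.5]
opening: 0.012
1193 [ 0.6164 -0.1052  0.1597]
```

View pics/s2z.png

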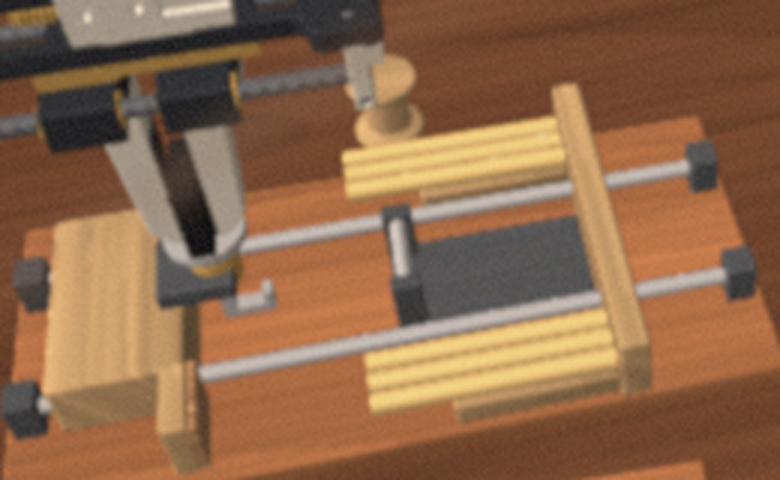

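View pics/w2.png

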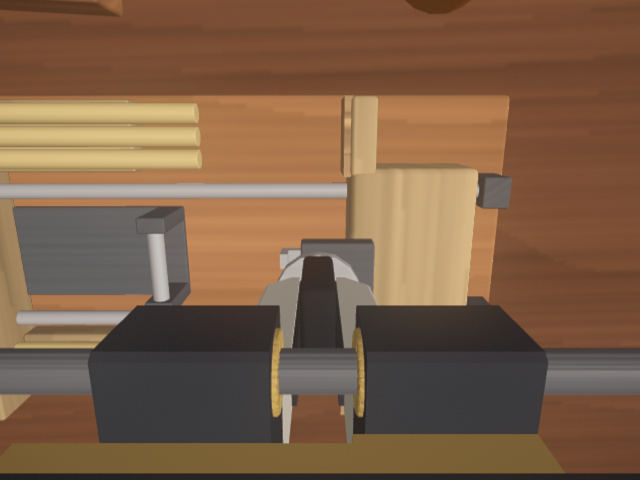

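The hook is down in the scene view (hook at zoom ≈(250,298), bar at ≈(400,250)). TCP has dropped 13.8 mm at about 10.5 N, which matches the spring, so the fin isn't slipping. Now I'll slide along +y (tool −x).

```bash
python3 -m crank '[-0.2,0,0,0,0,0, -0.6,0,0.03,0,0,0, -1.2,0,0.05,0,0,0, -1.8,0,0.05,0,0,0, -2.4,0,0.05,0,0,0, -3,0,0.05,0,0,0, -3.6,0,0.05,0,0,0, -4.1,0,0.05,0,0,0, -4.5,0,0.05,0,0,0, -4.7,0,0.05,0,0,0, -4.8,0,0.05,0,0,0, -4.8,0,0.05,0,0,0, -4.8,0,0.05,0,0,0]'
python3 -m crank '[-0.2,0,0,0,0,0, -0.4,0,0,0,0,0, -0.6,0,0,0,0,0, -0.8,0,0,0,0,0]'
python3 -m crank '[-0.2,0,0,0,0,0, -0.4,0,0,0,0,0, -0.6,0,0,0,0,0, -0.6,0,0,0,0,0]'
```

```text
clock: 7.38
position: [0.5986, -0.0806, 0.0889]
tool_rot: [-0.697, 0.717, -0.0, -0.0]
wrist_force: [-4.7, -3.3, 11.2]
opening: 0.0119
clock: 7.88
position: [0.5988, -0.0727, 0.0889]
tool_rot: [-0.697, 0.717, -0.0, -0.0]
wrist_force: [-5.2, -3.8, 10.6]
opening: 0.012
clock: 8.38
position: [0.599, -0.0666, 0.0889]
tool_rot: [-0.697, 0.717, -0.0, -0.0]
wrist_force: [-4.2, -2.6, 12.0]
opening: 0.0122
```

```bash
python3 -m crank '[-0.1,0,0,0,0,0, -0.2,0,0,0,0,0, -0.3,0,0,0,0,0, -0.4,0,0,0,0,0, -0.5,0,0,0,0,0, -0.5,0,0,0,0,0]'
python3 -m crank '[-0.1,0,0,0,0,0, -0.2,0,0,0,0,0, -0.2,0,0,0,0,0]'
python3 -m crank '[-0.1,0,0,0,0,0, -0.2,0,0,0,0,0, -0.2,0,0,0,0,0]'
python3 - <<'E'
from h import *
s=snap('scene','s3.png')
cv2.imwrite('pics/s3z.png',cv2.resize(s['color'][220:320,160:290],(780,600),interpolation=cv2.INTER_CUBIC))
E
```

```text
clock: 9.12
position: [0.5992, -0.0617, 0.0889]
tool_rot: [-0.697, 0.717, -0.0, -0.0]
wrist_force: [-3.9, -3.4, 12.3]
opening: 0.012
clock: 9.5
position: [0.5992, -0.0597, 0.0889]
tool_rot: [-0.697, 0.717, -0.0, -0.0]
wrist_force: [-5.4, -3.7, 11.2]
opening: 0.012
clock: 9.88
position: [0.5993, -0.0577, 0.0889]
tool_rot: [-0.697, 0.717, -0.0, -0.0]
wrist_force: [-4.4, -3.3, 10.6]
opening: 0.0116
```

View pics/s3z.png

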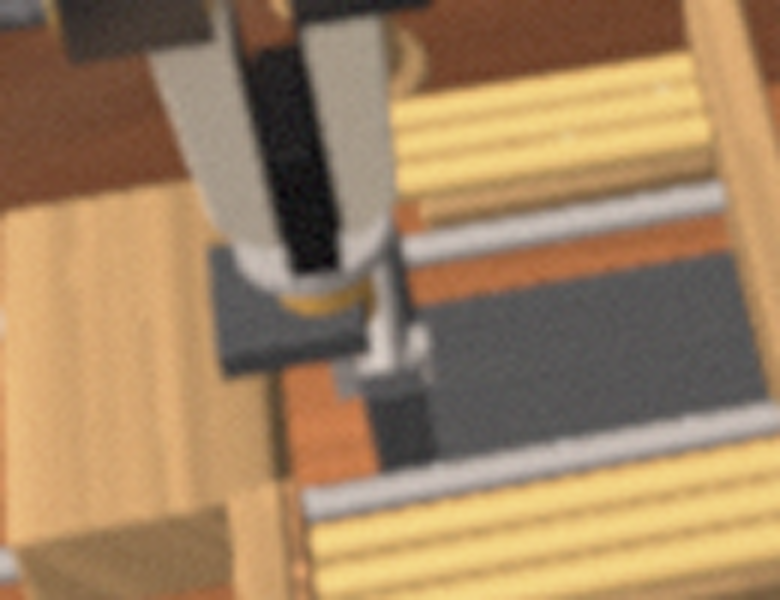

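The lip (≈(415,350) in the zoom) has passed to the far side of the bar. From here I'll use 0.5 mm steps.

```bash
for i in 1; do :; done; python3 -m crank '[-0.05,0,0,0,0,0, -0.1,0,0,0,0,0, -0.1,0,0,0,0,0]'
python3 -m crank '[-0.05,0,0,0,0,0, -0.05,0,0,0,0,0]'
python3 -m crank '[-0.05,0,0,0,0,0, -0.05,0,0,0,0,0]'
```

```text
clock: 10.3
position: [0.5993, -0.0568, 0.0888]
tool_rot: [-0.697, 0.717, -0.0, -0.0]
wrist_force: [-5.1, -4.2, 11.4]
opening: 0.0115
clock: 10.55
position: [0.5993, -0.0563, 0.0889]
tool_rot: [-0.697, 0.717, -0.0, -0.0]
wrist_force: [-4.2, -3.9, 11.5]
opening: 0.0118
clock: 10.8
position: [0.5993, -0.0558, 0.0889]
tool_rot: [-0.697, 0.717, -0.0, -0.0]
wrist_force: [-5.0, -5.1, 11.5]
opening: 0.012
```

```bash
python3 -m crank '[-0.05,0,0,0,0,0, -0.05,0,0,0,0,0]'
```

```text
clock: 11.05
position: [0.5993, -0.0553, 0.0889]
tool_rot: [-0.697, 0.717, -0.0, -0.0]
wrist_force: [-4.9, -3.5, 10.9]
opening: 0.0118
```

```bash
python3 -m crank '[-0.05,0,0,0,0,0, -0.05,0,0,0,0,0]'
```

```text
clock: 11.3
position: [0.5994, -0.0548, 0.0889]
tool_rot: [-0.697, 0.717, -0.0, -0.0]
wrist_force: [-4.4, -3.6, 10.8]
opening: 0.0117
```

```bash
python3 -m crank '[-0.05,0,0,0,0,0, -0.05,0,0,0,0,0]'
```

```text
clock: 11.55
position: [0.5994, -0.0543, 0.0889]
tool_rot: [-0.697, 0.717, -0.0, -0.0]
wrist_force: [-4.7, -3.7, 11.7]
opening: 0.0119
```

```bash
python3 -m crank '[-0.04,0,0,0,0,0, -0.04,0,0,0,0,0]'
```

```text
clock: 11.8
position: [0.5994, -0.054, 0.0889]
tool_rot: [-0.697, 0.717, -0.0, -0.0]
wrist_force: [-4.4, -4.5, 11.8]
opening: 0.0117
```

```bash
python3 -m crank '[-0.04,0,0,0,0,0, -0.04,0,0,0,0,0]'
```

```text
clock: 12.05
position: [0.5994, -0.0538, 0.0888]
tool_rot: [-0.697, 0.717, -0.0, -0.0]
wrist_force: [-5.4, -5.6, 10.8]
opening: 0.0117
```

```bash
python3 -m crank '[-0.04,0,0,0,0,0, -0.04,0,0,0,0,0]'
```

```text
clock: 12.3
position: [0.5994, -0.0537, 0.0889]
tool_rot: [-0.697, 0.717, -0.001, -0.0]
wrist_force: [-4.9, -7.9, 11.2]
opening: 0.0121
```

```bash
python3 -m crank '[-0.03,0,0,0,0,0, -0.03,0,0,0,0,0]'
```

```text
clock: 12.55
position: [0.5994, -0.0537, 0.0888]
tool_rot: [-0.697, 0.717, -0.001, -0.001]
wrist_force: [-5.0, -9.6, 11.7]
opening: 0.0119
```

Contact is clear: the TCP stalled at y=−0.0537 while Fy rose from about −4 to −9.6 N, so roughly 6 N on the bar. I'll ease the preload and let the spring raise the hook.

```bash
python3 -m crank '[0.08,0,0,0,0,0, 0.1,0,-0.15,0,0,0, 0.1,0,-0.35,0,0,0, 0.1,0,-0.55,0,0,0, 0.1,0,-0.75,0,0,0, 0.1,0,-0.88,0,0,0, 0.1,0,-0.88,0,0,0]'
```

```text
clock: 13.42
position: [0.5993, -0.0539, 0.0973]
tool_rot: [-0.697, 0.718, -0.0, -0.0]
wrist_force: [-2.6, -4.4, 6.1]
opening: 0.0117
```

```bash
python3 -m crank '[0,0,-0.08,0,0,0, 0,0,-0.13,0,0,0, 0,0,-0.13,0,0,0]'
python3 -m crank '[0.1,0,0,0,0,0, 0.2,0,0,0,0,0, 0.3,0,0,0,0,0, 0.3,0,0,0,0,0]'
```

```text
clock: 13.8
position: [0.5993, -0.0539, 0.0984]
tool_rot: [-0.697, 0.717, -0.0, -0.0]
wrist_force: [-2.9, -4.9, 5.2]
opening: 0.0119
clock: 14.3
position: [0.5992, -0.0568, 0.0984]
tool_rot: [-0.697, 0.718, -0.0, -0.0]
wrist_force: [-2.4, -4.1, 5.3]
opening: 0.0117
```

```bash
python3 -m crank '[0.05,0,0,0,0,0, 0.1,0,0,0,0,0, 0.15,0,0,0,0,0, 0.15,0,0,0,0,0]'
python3 -m crank '[0.04,0,0,0,0,0, 0.06,0,0,0,0,0, 0.06,0,0,0,0,0]'
```

```text
clock: 14.8
position: [0.5992, -0.0582, 0.0984]
tool_rot: [-0.697, 0.718, -0.0, -0.0]
wrist_force: [-2.4, -3.3, 5.6]
opening: 0.0122
clock: 15.18
position: [0.5991, -0.0588, 0.0984]
tool_rot: [-0.697, 0.718, -0.0, -0.0]
wrist_force: [-2.3, -4.1, 5.7]
opening: 0.0119
```

```bash
python3 - <<'E'
from h import *
s=snap('scene','s4.png')
cv2.imwrite('pics/s4z.png',cv2.resize(s['color'][220:320,160:290],(780,600),interpolation=cv2.INTER_CUBIC))
E
```

```text
(no output)
```

View pics/s4z.png

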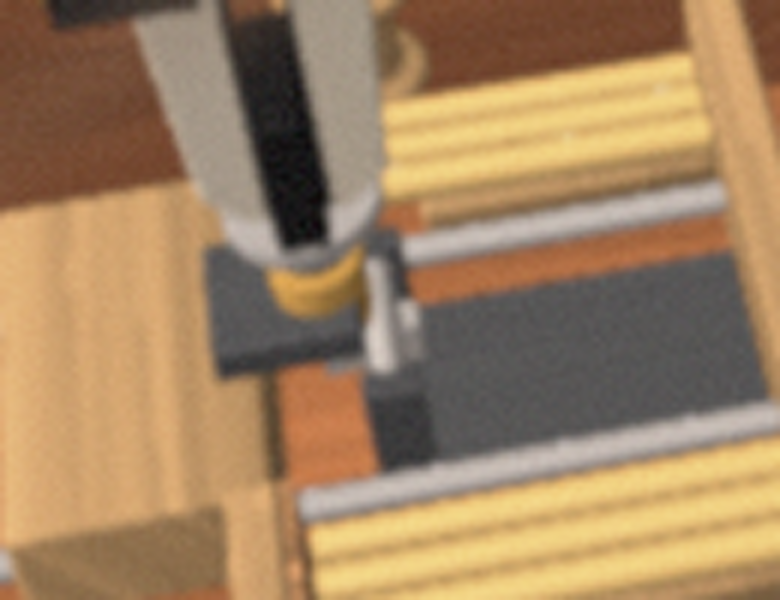

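The lip is up behind the bar (≈(412,325) in the zoom) and almost touching it. I'll feel for the catch before releasing.

```bash
python3 -m crank '[0.04,0,0,0,0,0, 0.04,0,0,0,0,0]'; python3 -m crank '[0.04,0,-0.03,0,0,0, 0.04,0,-0.06,0,0,0, 0.04,0,-0.06,0,0,0]'
```

```text
clock: 15.48
position: [0.5992, -0.0591, 0.0984]
tool_rot: [-0.697, 0.717, -0.0, -0.0]
wrist_force: [-2.2, -2.7, 4.8]
opening: 0.0117
clock: 15.85
position: [0.5991, -0.0592, 0.0988]
tool_rot: [-0.697, 0.718, 0.0, -0.0]
wrist_force: [-1.2, -0.6, 3.9]
opening: 0.0119
```

The lip has caught: Fy fell to −0.6 N with the TCP stalled. The plunger is at about 4.3 mm. Releasing.

```bash
python3 -m crank '[0,0,0,0,0,0, 0,0,0,0,0,0, 0,0,0,0,0,0, 0,0,0,0,0,0]' 0
python3 -m crank '[0,0,-0.5,0,0,0, 0,0,-2,0,0,0, 0,0,-4,0,0,0, 0,0,-7,0,0,0, 0,0,-10,0,0,0, 0,0,-12,0,0,0, 0,0,-12,0,0,0, 0,0,-12,0,0,0]'
python3 - <<'E'
from h import *
P0=cloud(dict(np.load('top1.npz')))
s=snap('scene','s5.png')
cv2.imwrite('pics/s5z.png',cv2.resize(s['color'][200:350,90:290],(800,600),interpolation=cv2.INTER_CUBIC))
P=cloud(s);m=np.zeros((480,640),bool); m[200:300,150:240]=1
q=P[m&(P[...,2]>.115)&(P[...,2]<.145)]; print(len(q),q.max(0),cv2.minAreaRect((q[:,:2]*1000).astype(np.float32)))
s=snap('wrist','w5.png'); P=cloud(s); m=(P[...,2]>.128)&(P[...,2]<.142)&(s['range_z']>0)
q=P[m]; print(len(q),np.median(q[:,2]),cv2.minAreaRect((q[:,:2]*1000).astype(np.float32)))
E
```

```text
clock: 16.35
position: [0.5991, -0.0593, 0.0988]
tool_rot: [-0.697, 0.718, 0.0, -0.0]
wrist_force: [-0.6, -0.2, -0.7]
opening: 0.0447
clock: 17.35
position: [0.5988, -0.0593, 0.2183]
tool_rot: [-0.697, 0.718, 0.0, -0.0]
wrist_force: [0.2, 0.2, 0.0]
opening: 0.0466
313 [ 0.61850889 -0.05308198  0.1379251 ] ((599.0848388671875, -59.451622009277344), (12.108011245727539, 38.88809585571289), 88.75260925292969)
1182 0.13525879390759699 ((600.2474975585938, -58.23674774169922), (11.59204387664795, 36.0694694519043), 88.4867935180664)
```

View pics/s5z.png

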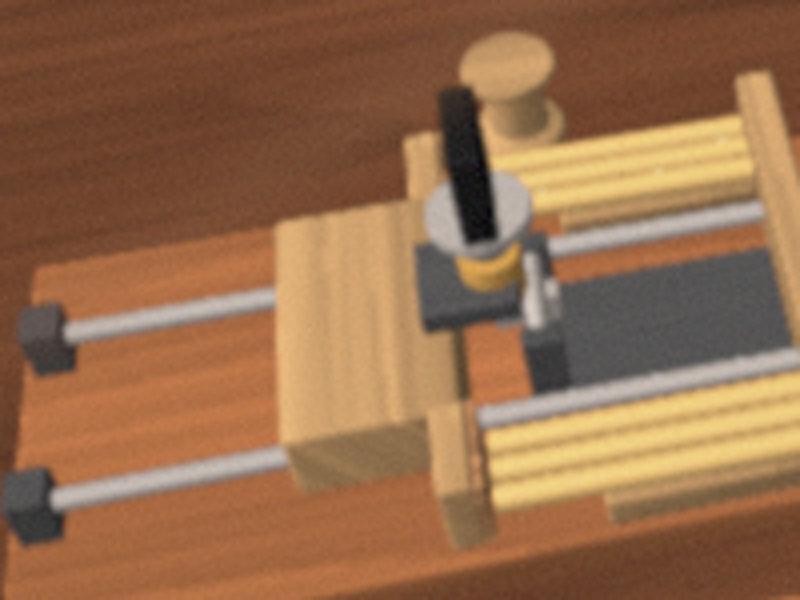

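View pics/w5.png

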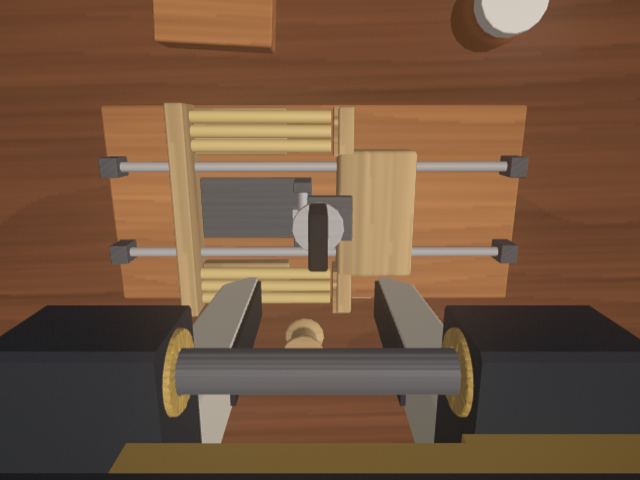

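The carriage stays forward with the hook round the bar (hook at ≈(545,290) in the scene zoom). The fin is at y≈−0.059 with its top at about 0.136, which puts the plunger at about 4 mm. The spool, block and jar look undisturbed. The robot is clear, so I'll hand in.

```bash
python3 - <<'E'
from plant import finish_job
print(finish_job())
E
```

```text
the job is handed in; nothing more can be done
None
```

The clamp is closed, hooked round the crossbar and released, and the job was handed in with the arm clear about 12 cm above it. It took about 17.5 s of the 48 s allowed.

- **Press:** I gripped the fin and pushed the plunger down about 14 mm. The force stayed around 11 N, in line with the spring alone, so the cap never reached its sleeve.
- **Slide:** I moved the carriage along until the stem met the bar. It stalled at about 75 mm of travel, with roughly 6 N on the bar.
- **Hook:** I eased off, let the hook rise to about 4 mm, and moved it back until the lip caught. I felt the carriage spring's pull drop away before I opened the gripper.
- **Last checks:** After release the fin stayed at y ≈ −0.059, about 70 mm from its start. Its top was 135–138 mm high, which fits the expected 4 mm hooked reading. The wrist force was near zero.
- **Bystanders:** The spool, jar and block look undisturbed in the pictures; I did not re-measure their positions.
- **Unexplained:** I saw a steady sideways force of 4–5 N along x while holding the plunger down. It was gone after release, and I did not find its cause. No check failed.

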